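# Count along the can rack and push the tin into its third gap

## Robot

A 7-joint arm with a two-finger parallel gripper is mounted at the origin on a cart in front of the work surface, level with it; the furniture and walls round the work are solid. World frame = base frame: x ahead of the robot, y to its left, z up, the work surface at z = 0. Lengths are in m, angles in rad, forces in N, time in s.
With the tool pointing down it reaches from about 0.425 to 0.925 m from the base axis. Payload 6.8 kg.
Tool frame: the origin (TCP) lies on the centre line of the jaws, within the pads' length; the fingertips stand 25 mm ahead of it and the grasp point (between the pads) lies 6 mm ahead of it; z points along the fingers, y is the line along which they close (so a half turn about z gives the same grasp; the last joint's range is limited). The gripper opens to 85 mm and grips with 20 to 120 N. Pads are 22 mm wide; open, the fingers measure 114 mm over their backs; the gripper's body (76 mm by 85 mm) begins 54 mm behind the grasp point. The pads swing forward as they close: fully open they stand 13 mm farther back than shut.
Start: joints at [1.145, 0.477, 0.022, 1.555, -0.011, 1.109, -0.083], TCP at [0.211, -0.641, 0.256] pointing down, gripper open.
Joint ranges: [-2.96, 2.96], [-0.34, 2.1], [-1.41, 1.46], [0.24, 2.44], [-1.37, 4.51], [0.17, 1.92], [-2.96, 2.96]. Speed limits (rad/s): [2.39, 2.39, 3.14, 3.14, 3.14, 3.14, 3.14].

## Interface

Orientations are given as a rotation vector (axis times angle).
In Python, from bench import telemetry, grab_frame, job gives the robot as it stands.
- The arm moves only by the tool apply_moves, never from a script. Its argument "rows" is a list of rows, each a list of 2 entries, a list of its own where there are three numbers: the shift along the tool's x, y, z each as a share of 250 mm, from -1 to 1, then the turn, a rotation vector about the tool's x, y, z each as a share of pi rad, from -1 to 1. A call has 1 to 10 rows; each row is the pose to reach, as a shift and turn from the pose commanded when the call began, along the tool's axes at that moment, turning the shorter way round; what a row does not reach only later rows make up. A row lasts 1/8 s, in which the tool goes at most 62.5 mm and 10.7 degrees, less where a joint would pass 70% of its speed; a pose out of reach is approached as far as the arm can. A call with a number of a shift or a turn outside -1 to 1 is refused whole. A call with a gripper value outside its range is refused whole. "jaw" is the gripper's target within -1 to 1 (fully open at 1, half-way at 0, shut at -1), set as the call begins (left out, the last holds). The fingers move at their own pace and stop on an object; "newtons" is the grip in N (left out, the last holds). Time passes only in rows, so rows that repeat a pose let the fingers close. It gives the time, the measured TCP pose, the force, the opening and the grip force at its end, in the units of the state.
- telemetry.get_obs(): the state, without advancing time (a new reading comes with each control period).
- grab_frame(name): name is "side" or "top" or "wrist"; returns a dict with "frame" (420x560x3 uint8, red, green, blue), "vertical_fov" (degrees; the focal length in pixels is half the picture's height over the tangent of half this angle, whatever the lens; pixels are square), "cx", "cy" (the principal point, pixels), "origin" and "attitude" of the camera in the world. Camera axes: x right, y up, looking along -z (the intrinsics and any distortion apply to the point x, -y, -z); pixel columns grow to the right and rows downward; lengths in m; the calibration is good to about 2 mm. A picture is of the moment at which its call begins. There is no depth.
- job.hand_in(): hands the job in; it is judged then, once.
The state is a dict: "clock": time; "joints": joint angles; "qvel": joint speeds; "tau": joint torques, N m; "tcp_pos": TCP position; "orientation": TCP orientation; "contact_force": force on the tool from outside, world axes, zero at the start; "moment": the same for the moment, N m; "grip_width": finger opening in m; "gripper_force": force on a finger pad.
Only numpy, scipy, OpenCV 4.12 (cv2) and the standard library are available. Lean on these libraries where they do the work, as an engineer would, in place of code of your own. Each camera call takes 0.05 s, during which the arm holds its last target. There are 200 camera calls.

## Task

Count the gaps of the can rack by touch, starting at the end where the white mug stands: run a fingertip along the top of its steel rail, touching the rail over the first, then the second, then the third gap, and stop there without touching the rail over the fourth. Then push the food tin across the worktop into that third gap, fully home against the back panel, upright and without picking it up, and draw the hand clear. Leave the mug, the honey jar and the spice jar where they stand.

Things in the scene. Friction and masses are not known exactly. Their poses are not given: they have to be found in the camera images.
- rack: Light wood can rack fixed on the worktop: 392 mm wide, four gaps open towards the robot, no floor. Five dividers, 8 mm thick, 48 mm high, 96 mm apart; gaps 88 mm wide, centred at y = +144, +48, -48, -144 mm. Origin: worktop level, mid-width, under the rail; x points into the gaps, away from the robot, y left along the rail, z up. Dividers' front edges at x = -45 mm. Rigid.
- panel_foot (a point): Foot of the rack's 53 mm high back panel: on its front face, mid-width, at worktop level; 5 mm in front of the rack's origin, axes as the rack's. The tin is home when its side touches this face: its axis then is 38 mm in front of the face. A level round steel rail, 12 mm thick, top 66 mm high, runs above the panel on five posts (tops 63 mm high) in line with the dividers.
- rail_a: Part of the steel rail over the leftmost gap (largest y), 82 mm long. Origin: mid-length, on top of the rail, 66 mm above the worktop; y along the rail. Wall cabinets hang 0.6 m above the worktop from about 60 mm behind the rail: keep the arm low there.
- rail_b: The same over the second gap from the left.
- rail_c: The same over the third gap from the left.
- rail_d: The same over the rightmost gap.
- tin: Food tin, a closed upright cylinder with a red label, 75 mm across and 58 mm high, 0.18 to 0.36 kg, loose on the worktop in front of the rack. Origin: centre of its underside, z axis up. Pushed lower than about 30 mm it slides without tipping.
- mug: Plain white mug, 83 mm across, 117 mm with its handle, 94 mm high. It stands just beyond one end of the rack, left or right; counting starts at that end. Origin: underside, middle of cup and handle together.
- jar: Honey jar with a red lid, 65 mm across, 100 mm high, just beyond the other end of the rack; stays. Origin: centre of its underside.
- spice: Spice jar with a black cap, 41 mm across, 105 mm high, on the worktop to the left; stays. Origin: centre of its underside.
Things that resemble listed ones, but are neither listed nor needed, are in the scene too. What is shaped like the tin but black or pink is not meant.

How it is judged:
By the outcome, as a careful person would: the job done as asked, in the order asked, and still so for the second after the job is handed in, with the robot touching nothing.
It also fails if it takes over 67 s, if anything falls off the work surface, if the arm or the gripper's body presses on something with over 40 N, if the wrist force passes 120 N, or if a joint passes its speed limit or range.

## Working session

There is one attempt and no reset: what is moved stays moved. The work goes in short steps, Python scripts to look and compute and a tool call to move; the robot and the scene stay as the last step left them, time stands still between calls to the robot, and variables do not carry over. Pictures are saved under pics/ and viewed, at most 10 in all, crops included, and the job is handed in when it is done.

Besides the shell and the picture viewer there is one more tool, called after ">>>" by a JSON object that holds its "name" and its "arguments". apply_moves: Moves the arm, as the interface text tells. Its arguments: {"type":"object","properties":{"rows":{"type":"array"},"jaw":{"type":"number"},"newtons":{"type":"number"}},"required":["rows"]}

```bash
mkdir -p pics; cat > h.py <<'E'
import numpy as np, cv2
from bench import telemetry, grab_frame, job
from scipy.spatial.transform import Rotation as R
def rot(a):
    a=np.array(a,float)
    if a.shape==(3,3): return a
    return R.from_rotvec(a).as_matrix() if a.size==3 else R.from_quat(a).as_matrix()
def ray(f,u,v):
    F=f["frame"].shape[0]/2/np.tan(np.radians(f["vertical_fov"])/2)
    d=rot(f["attitude"])@np.array([(u-f["cx"])/F,-(v-f["cy"])/F,-1]); return np.array(f["origin"]),d
def onz(f,u,v,z):
    o,d=ray(f,u,v); return o+d*(z-o[2])/d[2]
def proj(f,p):
    F=f["frame"].shape[0]/2/np.tan(np.radians(f["vertical_fov"])/2)
    c=rot(f["attitude"]).T@(np.array(p)-f["origin"]); return f["cx"]+F*c[0]/-c[2], f["cy"]-F*c[1]/-c[2]
def save(f,n): cv2.imwrite("pics/"+n,f["frame"][:,:,::-1])
E
python3 - <<'E'
from h import *
print(telemetry.get_obs())
for n in("side","top"):
    f=grab_frame(n); save(f,n+"0.png"); print(n,{k:v for k,v in f.items() if k!="frame"})
    import pickle; pickle.dump(f,open(n+".pkl","wb"))
E
```

```text
{'clock': 0.0, 'joints': array([ 1.14488408,  0.4778132 ,  0.02233497,  1.55646341, -0.01150621,
        1.10928615, -0.08311966]), 'qvel': array([1.35841966e-03, 2.40822534e-04, 7.83242603e-05, 2.38284651e-03,
       6.42264934e-04, 9.60912261e-05, 2.78007814e-04]), 'tau': array([-8.60851674e-05, -5.96448183e+01,  1.60806946e+00, -2.81192994e+01,
        1.25661868e-02,  9.41758510e-03,  1.76048854e-05]), 'tcp_pos': array([ 0.21075135, -0.6406768 ,  0.25531175]), 'orientation': array([-3.10023958e+00, -4.96841218e-01,  6.57772470e-04]), 'contact_force': array([ 0.32048497, -0.22350969, -0.13920124]), 'moment': array([-0.02605563,  0.03140753, -0.03663803]), 'gripper_force': 0.0, 'grip_width': 0.08515360830760553}
side {'vertical_fov': 44.88083749411149, 'cx': 276.68472168774684, 'cy': 210.79777673344216, 'origin': array([ 0.43448704, -0.88031342,  0.84632283]), 'attitude': array([ 0.91841395, -0.02812254, -0.08562177])}
top {'vertical_fov': 52.46180150831343, 'cx': 286.238458530999, 'cy': 205.46861085089776, 'origin': array([0.28739879, 0.14904468, 1.02969873]), 'attitude': array([ 0.18601978, -0.1863231 , -1.58107875])}
```

View pics/top0.png

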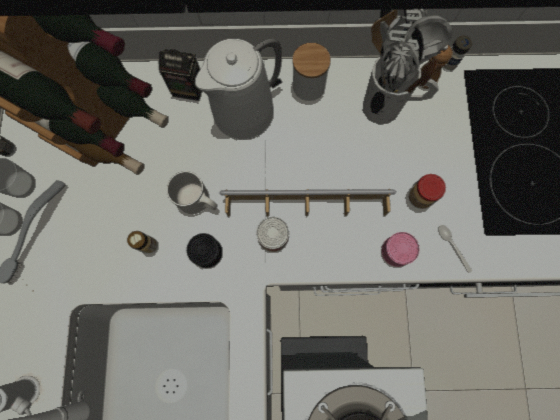

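View pics/side0.png

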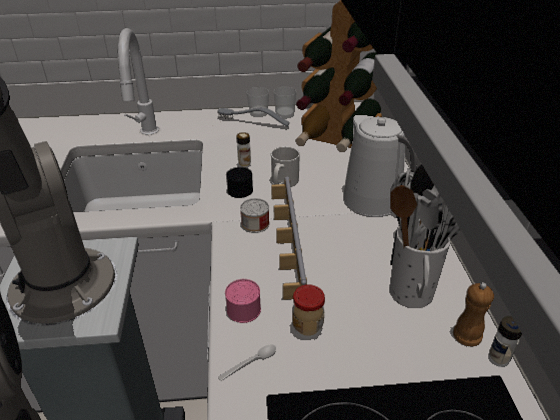

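```bash
cat > m.py <<'E'
from h import *; import pickle
T=pickle.load(open("top.pkl","rb"));S=pickle.load(open("side.pkl","rb"))
P=lambda u,v,z,f=T:np.round(onz(f,u,v,z),4)
print("rail ends",P(221,192,.06),P(394,192,.06), "tin",P(272,231,.058),"mug",P(186,190,.094),"jar",P(430,187,.1),"spice",P(138,240,.105),"black",P(204,248,.058),"pink",P(402,247,.058))
# rail: lighter pixels fit in top view, ridge per column
g=cv2.cvtColor(T["frame"],cv2.COLOR_RGB2GRAY).astype(float)
print(g[184:202,300].astype(int),g[184:202,250].astype(int),g[184:202,360].astype(int))
for u in(226,267,307,347,388): print(T["frame"][196:216,u].tolist()[::3])
A=cv2.resize(T["frame"][150:290,160:460],None,fx=2.6,fy=2.6,interpolation=cv2.INTER_CUBIC)
B=cv2.resize(S["frame"][130:350,210:350],None,fx=1.6,fy=1.6)
c=np.zeros((720,800,3),np.uint8)[:600]
c[:364,:780]=A
b=cv2.resize(S["frame"][170:270,210:330],(264,220));c[370:590,:264]=b
b=cv2.resize(S["frame"][260:350,210:350],(342,220));c[370:590,280:622]=b
cv2.imwrite("pics/crop1.png",c[:,:,::-1])
E
python3 m.py
```

```text
rail ends [0.5567 0.3    0.06  ] [ 0.5491 -0.1079  0.06  ] tin [0.4615 0.1807 0.058 ] mug [0.5535 0.3746 0.094 ] jar [ 0.5485 -0.1797  0.1   ] spice [0.4385 0.4729 0.105 ] black [0.4249 0.3369 0.058 ] pink [ 0.4189 -0.1166  0.058 ]
[168 167 165 167 164 162 119 125 132 103  77  52  46  45  48  64  90  94] [168 166 164 167 166 161 120 120 141 113  85  53  48  47  44  56  90  91] [166 168 167 165 163 122 117 134 120  98  60  42  44  44  53  71  93 106]
[[68, 58, 45], [140, 118, 82], [143, 120, 84], [142, 119, 83], [133, 114, 78], [136, 114, 78], [123, 122, 116]]
[[76, 65, 47], [147, 122, 84], [146, 121, 85], [144, 119, 82], [144, 120, 82], [130, 107, 75], [57, 49, 36]]
[[76, 63, 46], [144, 120, 84], [145, 122, 85], [143, 118, 82], [142, 119, 83], [125, 104, 72], [64, 57, 49]]
[[77, 63, 47], [134, 113, 77], [137, 115, 81], [137, 114, 79], [131, 109, 74], [108, 91, 63], [93, 91, 84]]
[[92, 79, 62], [148, 125, 90], [149, 125, 88], [141, 118, 82], [136, 114, 78], [104, 87, 65], [160, 163, 158]]
```

View pics/crop1.png

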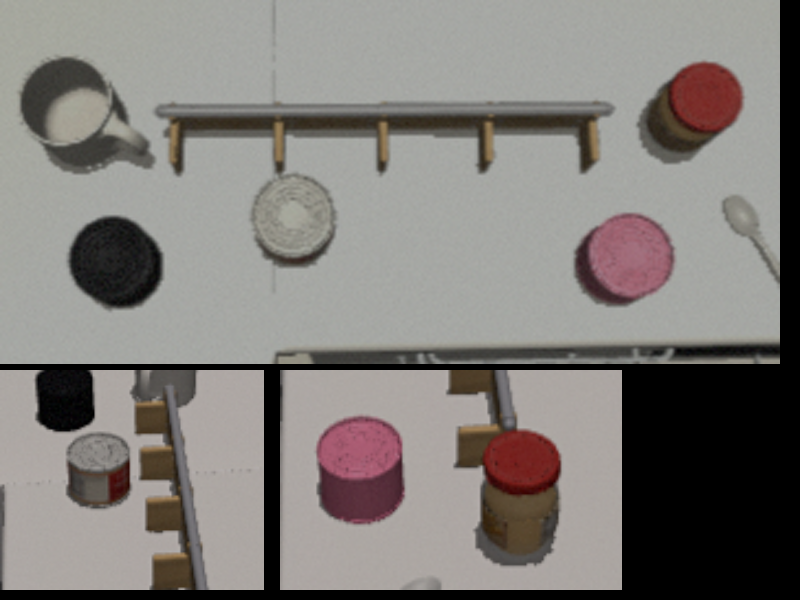

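Candidates for the tin are the black cylinder (top 204,250), the pink one (402,249) and the grey-topped one with the red label (top 272,233; side 255,214). The last is the tin. The mug is at the left end (186,190 in top), so the third gap is rail_c (third from the left).

```bash
cat >> h.py <<'E'
def plan(p,yaw,tilt=0):
    "shift/turn shares to world TCP p, yaw of tool x (deg), tool down"
    o=telemetry.get_obs(); A=rot(o["orientation"])
    c,s=np.cos(np.radians(yaw)),np.sin(np.radians(yaw))
    B=np.array([[c,s,0],[s,-c,0],[0,0,-1.]])
    sh=A.T@(np.array(p)-o["tcp_pos"])/.25; tu=R.from_matrix(A.T@B).as_rotvec()/np.pi
    print("shift",np.round(sh,3),"turn",np.round(tu,3))
E
python3 - <<'E'
from h import *; import pickle
T=pickle.load(open("top.pkl","rb"))
for u in (176,279,383,487,590): print(np.round(onz(T,u/2.6+160,150+143/2.6,.048),4))
plan([.56,-.25,.2],50); plan([.555,.236,.15],90)
E
```

```text
[0.5278 0.2854 0.048 ]
[0.526  0.1915 0.048 ]
[0.5242 0.0967 0.048 ]
[0.5225 0.002  0.048 ]
[ 0.5207 -0.0918  0.048 ]
shift [ 1.815 -1.048  0.223] turn [-0.001 -0.    -0.177]
shift [ 2.404 -2.9    0.426] turn [-0.    -0.    -0.399]
```

>>> {"name": "apply_moves", "arguments": {"rows": [[[0.9,-0.52,0.1],[0,0,-0.1]],[[0.9,-0.52,0.1],[0,0,-0.1]],[[0.9,-0.52,0.1],[0,0,-0.1]],[[0.9,-0.52,0.1],[0,0,-0.1]],[[0.9,-0.52,0.1],[0,0,-0.1]],[[0.9,-0.52,0.1],[0,0,-0.1]]], "jaw": -1}}

```text
clock: 0.85
tcp_pos: [0.3843, -0.4469, 0.231]
orientation: [-2.985, -0.979, 0.001]
contact_force: [-0.1, -0.8, 0.9]
grip_width: -0.0001
gripper_force: 0.0
```

```bash
python3 - <<'E'
from h import *
plan([.56,-.1,.2],50); plan([.555,.1,.22],90)
E
```

```text
shift [ 1.388 -0.702  0.124] turn [-0.     0.    -0.076]
shift [ 1.846 -1.359  0.044] turn [-0.     0.    -0.298]
```

>>> {"name": "apply_moves", "arguments": {"rows": [[[0.95,-0.6,0.05],[0,0,-0.15]],[[0.95,-0.6,0.05],[0,0,-0.15]],[[0.95,-0.6,0.05],[0,0,-0.15]],[[0.95,-0.6,0.05],[0,0,-0.15]],[[0.95,-0.6,0.05],[0,0,-0.15]],[[0.95,-0.6,0.05],[0,0,-0.15]]]}}

```text
clock: 1.6
tcp_pos: [0.4875, -0.1856, 0.2189]
orientation: [2.674, 1.648, 0.0]
contact_force: [0.5, -0.2, -0.2]
grip_width: -0.0004
gripper_force: 0.0
```

```bash
python3 - <<'E'
from h import *
plan([.54,.1,.22],90)
E
```

```text
shift [ 1.115 -0.326 -0.004] turn [ 0.    -0.    -0.148]
```

>>> {"name": "apply_moves", "arguments": {"rows": [[[1.0,-0.3,0.0],[0,0,-0.148]],[[1.0,-0.3,0.0],[0,0,-0.148]],[[1.0,-0.3,0.0],[0,0,-0.148]],[[1.0,-0.3,0.0],[0,0,-0.148]],[[1.0,-0.3,0.0],[0,0,-0.148]],[[1.0,-0.3,0.0],[0,0,-0.148]],[[1.0,-0.3,0.0],[0,0,-0.148]]]}}

```text
clock: 2.48
tcp_pos: [0.533, 0.0674, 0.2185]
orientation: [2.229, 2.213, -0.002]
contact_force: [0.4, -0.4, 0.4]
grip_width: 0.0
gripper_force: 0.0
```

```bash
python3 - <<'E'
from h import *
plan([.553,.232,.13],90)
f=grab_frame("wrist"); save(f,"w1.png"); print({k:v for k,v in f.items() if k!="frame"})
import pickle; pickle.dump(f,open("w1.pkl","wb"))
E
```

```text
shift [0.66  0.075 0.353] turn [-0.     0.001 -0.002]
{'vertical_fov': 59.177466149622035, 'cx': 273.04981642378885, 'cy': 214.86476334546407, 'origin': array([0.53439693, 0.14329886, 0.33702171]), 'attitude': array([-0.3054594 ,  0.00252932, -0.00648339])}
```

View pics/w1.png

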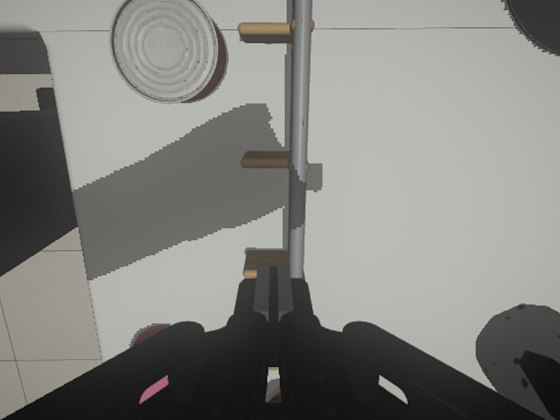

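The wrist picture shows the rail running from (303,0) to (296,275), divider tops near (265,159) and (265,30), and the tin top around (168,48).

```bash
python3 - <<'E'
from h import *; import pickle
W=pickle.load(open("w1.pkl","rb")); T=pickle.load(open("top.pkl","rb"))
P=lambda u,v,z:np.round(onz(W,u,v,z),4)
for v in(5,60,120,150,220,260):
    print(v,cv2.cvtColor(W["frame"][v:v+1,280:325],cv2.COLOR_RGB2GRAY)[0][::2])
for p in [(302.5,5),(301,60),(299,120),(296.5,250)]: print("rail",P(*p,.06))
for p in [(265,30),(265,158)]: print("div",P(*p,.048))
for p in [(112,48),(219,48),(168,102)]: print("tin edge",P(*p,.058))
for u,v in[(272,233)]: pass
g=cv2.cvtColor(T["frame"],cv2.COLOR_RGB2GRAY)
print(g[231,250:296]); print(g[210:256,272])
E
```

```text
5 [174 175 175 150 101 102  80  72 102 115 126 142 148 129 121 105 141 176
 175 175 176 175 175]
60 [180 181 156 107 108 105  67  97 117 128 143 163 138 128 114 149 181 181
 181 181 182 182 181]
120 [182 183 157 108 110  86  83 112 126 140 166 131 132 116 152 185 184 184
 184 185 184 184 184]
150 [100 101 102 102 104  65  95 117 129 147 159 136 125 109 187 183 184 184
 184 185 185 184 185]
220 [184 157 107 110  86  74  83  86  87  88  87  85 102 187 184 184 184 185
 184 185 185 185 185]
260 [ 74  75  75  75  74 101 121 132 142 138 129 108 170 184 183 184 184 184
 184 184 185 185 185]
rail [0.554  0.2024 0.06  ]
rail [0.5535 0.1685 0.06  ]
rail [0.5527 0.1281 0.06  ]
rail [0.5522 0.026  0.06  ]
div [0.5286 0.1894 0.048 ]
div [0.5274 0.0988 0.048 ]
tin edge [0.4226 0.1773 0.058 ]
tin edge [0.4968 0.1767 0.058 ]
tin edge [0.4581 0.1412 0.058 ]
[166 166 167 168 164 161 143 120 136 139 145 146 136 134 138 149 148 149
 163 165 165 164 164 166 165 164 165 162 149 146 144 140 131 134 145 138
 147 121 115 141 164 167 167 166 166 165]
[167 168 168 166 166 165 148 122 157 154 148 148 137 146 134 146 116 160
 167 164 168 164 165 165 165 165 165 160 144 157 148 150 146 140 137 141
 157 130 125  63  45  64 104 160 166 167]
```

>>> {"name": "apply_moves", "arguments": {"rows": [[[0.68,0.09,0.2],[0,0,0]],[[0.68,0.09,0.3],[0,0,0]],[[0.68,0.09,0.44],[0,0,0]],[[0.68,0.09,0.44],[0,0,0]],[[0.68,0.09,0.44],[0,0,0]],[[0.68,0.09,0.44],[0,0,0]],[[0.68,0.09,0.46],[0,0,0]],[[0.68,0.09,0.46],[0,0,0]]]}}

```text
clock: 3.52
tcp_pos: [0.5562, 0.2396, 0.1043]
orientation: [2.226, 2.216, 0.0]
contact_force: [-0.4, -0.5, -0.5]
grip_width: 0.0001
gripper_force: 0.0
```

Descend gently, 14 mm in small steps.

>>> {"name": "apply_moves", "arguments": {"rows": [[[0,0,0.016],[0,0,0]],[[0,0,0.032],[0,0,0]],[[0,0,0.04],[0,0,0]],[[0,0,0.048],[0,0,0]],[[0,0,0.052],[0,0,0]],[[0,0,0.056],[0,0,0]],[[0,0,0.056],[0,0,0]],[[0,0,0.056],[0,0,0]]]}}

```text
clock: 4.53
tcp_pos: [0.5557, 0.2409, 0.0909]
orientation: [2.224, 2.218, -0.0]
contact_force: [-3.0, -2.1, 10.1]
grip_width: -0.0002
gripper_force: 5.0
```

>>> {"name": "apply_moves", "arguments": {"rows": [[[-0.05,0,0],[0,0,0]],[[-0.1,-0.002,0],[0,0,0]],[[-0.15,-0.002,0],[0,0,0]],[[-0.2,-0.003,0],[0,0,0]],[[-0.25,-0.004,0],[0,0,0]],[[-0.3,-0.005,0],[0,0,0]],[[-0.35,-0.005,0],[0,0,0]],[[-0.38,-0.006,0],[0,0,0]],[[-0.38,-0.006,0],[0,0,0]]]}}

```text
clock: 5.65
tcp_pos: [0.5553, 0.1459, 0.091]
orientation: [2.224, 2.217, 0.004]
contact_force: [-0.1, -0.0, 7.0]
grip_width: -0.0001
gripper_force: 3.7
```

>>> {"name": "apply_moves", "arguments": {"rows": [[[-0.05,0,0],[0,0,0]],[[-0.1,-0.002,0],[0,0,0]],[[-0.15,-0.004,0],[0,0,0]],[[-0.2,-0.005,0],[0,0,0]],[[-0.25,-0.006,0],[0,0,0]],[[-0.3,-0.007,0.002],[0,0,0]],[[-0.35,-0.008,0.002],[0,0,0]],[[-0.38,-0.009,0.002],[0,0,0]],[[-0.38,-0.009,0.002],[0,0,0]]]}}

```text
clock: 6.78
tcp_pos: [0.5533, 0.0511, 0.0909]
orientation: [2.224, 2.217, 0.006]
contact_force: [0.1, 1.3, 11.3]
grip_width: 0.0001
gripper_force: 5.4
```

>>> {"name": "apply_moves", "arguments": {"rows": [[[0,0,-0.15],[0,0,0]],[[0.1,0,-0.35],[0,0,0]],[[0.35,-0.15,-0.35],[0,0,0]],[[0.6,-0.3,-0.35],[0,0,0]],[[0.8,-0.37,-0.35],[0,0,0]],[[0.8,-0.37,-0.35],[0,0,0]],[[0.8,-0.37,-0.2],[0,0,0]],[[0.8,-0.37,-0.1],[0,0,0]],[[0.8,-0.37,-0.1],[0,0,0]]], "jaw": -0.06, "newtons": 40}}

```text
clock: 7.9
tcp_pos: [0.4588, 0.2488, 0.1124]
orientation: [-2.225, -2.217, 0.008]
contact_force: [-0.3, -0.3, 0.6]
grip_width: 0.04
gripper_force: 0.0
```

```bash
python3 - <<'E'
from h import *
print(telemetry.get_obs()["joints"])
plan([.462,.25,.03],90)
f=grab_frame("wrist"); save(f,"w2.png")
t=grab_frame("side"); save(t,"s2.png")
c=np.hstack([f["frame"],t["frame"]]); c=cv2.resize(c,(800,300)); cv2.imwrite("pics/c2.png",c[:,:,::-1])
E
```

```text
[-0.15676567  0.48421869 -0.57241072  2.00685546  0.37496172  0.75927178
 -0.95822028]
shift [0.006 0.014 0.33 ] turn [-0.001  0.001 -0.001]
```

View pics/c2.png

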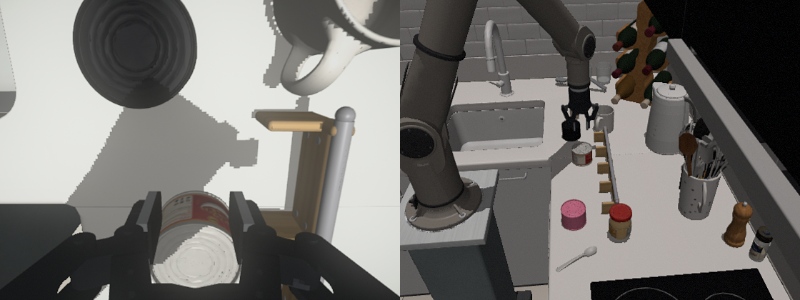

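The wrist half shows the two open fingers either side of the tin (centre ~193,250) with free worktop behind it, and the black tin is clear. I'll descend behind the tin.

>>> {"name": "apply_moves", "arguments": {"rows": [[[0.01,0.01,0.1],[0,0,0]],[[0.01,0.01,0.2],[0,0,0]],[[0.01,0.01,0.28],[0,0,0]],[[0.01,0.01,0.32],[0,0,0]],[[0.01,0.01,0.335],[0,0,0]],[[0.01,0.01,0.335],[0,0,0]],[[0.01,0.01,0.335],[0,0,0]]]}}

```text
clock: 8.88
tcp_pos: [0.4625, 0.2538, 0.0312]
orientation: [2.224, 2.218, 0.002]
contact_force: [-0.2, -0.7, 0.9]
grip_width: 0.0403
gripper_force: 0.0
```

>>> {"name": "apply_moves", "arguments": {"rows": [[[-0.05,0,0],[0,0,0]],[[-0.1,0,0],[0,0,0]],[[-0.15,0,0],[0,0,0]],[[-0.2,0,0],[0,0,0]],[[-0.26,0,0],[0,0,0]],[[-0.32,0,0],[0,0,0]],[[-0.38,0,0],[0,0,0]],[[-0.44,0,0],[0,0,0]],[[-0.48,0,0],[0,0,0]],[[-0.48,0,0],[0,0,0]]]}}

```text
clock: 10.12
tcp_pos: [0.4617, 0.1323, 0.0305]
orientation: [2.226, 2.216, -0.001]
contact_force: [-0.4, 0.5, 0.4]
grip_width: 0.0403
gripper_force: 0.0
```

```bash
python3 - <<'E'
from h import *
f=grab_frame("wrist"); t=grab_frame("top")
c=np.hstack([f["frame"],t["frame"]]); c=cv2.resize(c,(800,300)); cv2.imwrite("pics/c3.png",c[:,:,::-1])
print("expect tin top px",[proj(t,[.4625,y,.058]) for y in(.09,.049)])
E
```

```text
expect tin top px [(np.float64(311.2118140377972), np.float64(229.86923373742428)), (np.float64(328.9302432704845), np.float64(229.54600481161862))]
```

View pics/c3.png

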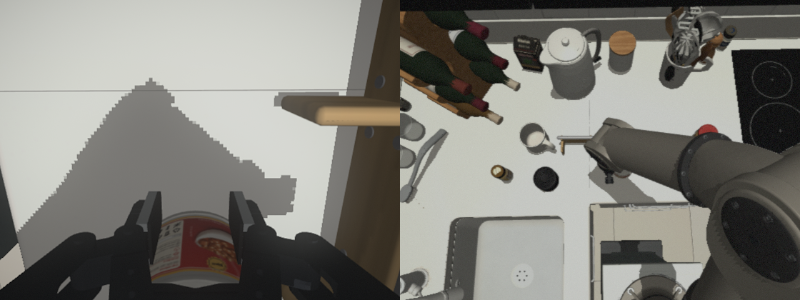

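>>> {"name": "apply_moves", "arguments": {"rows": [[[-0.04,0.005,0],[0,0,0]],[[-0.08,0.01,0],[0,0,0]],[[-0.12,0.015,0],[0,0,0]],[[-0.15,0.018,0],[0,0,0]],[[-0.16,0.02,0],[0,0,0]],[[-0.16,0.02,0],[0,0,0]]]}}

```text
clock: 10.98
tcp_pos: [0.4666, 0.0931, 0.0305]
orientation: [2.225, 2.218, -0.001]
contact_force: [-0.2, 0.1, 0.6]
grip_width: 0.0406
gripper_force: 0.0
```

>>> {"name": "apply_moves", "arguments": {"rows": [[[0.04,-0.01,0],[0,0,0]],[[0.08,-0.02,0],[0,0,0]],[[0.1,-0.03,-0.05],[0,0,0]],[[0.1,-0.03,-0.2],[0,0,0]],[[0.1,-0.03,-0.4],[0,0,0]],[[0.1,-0.03,-0.42],[0,0,0.05]],[[0.1,-0.03,-0.42],[0,0,0.1]],[[0.1,-0.03,-0.42],[0,0,0.1]]]}}

```text
clock: 11.98
tcp_pos: [0.4591, 0.119, 0.1364]
orientation: [2.541, 1.846, 0.001]
contact_force: [0.3, -0.4, -0.1]
grip_width: 0.0401
gripper_force: 0.0
```

```bash
python3 - <<'E'
from h import *
print(telemetry.get_obs()["joints"])
plan([.425,.05,.14],0); plan([.425,.05,.14],180)
E
```

```text
[ 0.08319922  0.3678136  -0.55411481  2.10311534  0.28502683  0.74142527
 -0.96770801]
shift [-0.305 -0.044 -0.014] turn [ 0.  -0.   0.4]
shift [-0.305 -0.044 -0.014] turn [ 0.   0.  -0.6]
```

>>> {"name": "apply_moves", "arguments": {"rows": [[[-0.1,-0.015,0],[0,0,0.05]],[[-0.2,-0.03,0],[0,0,0.1]],[[-0.305,-0.044,0],[0,0,0.15]],[[-0.305,-0.044,0],[0,0,0.2]],[[-0.305,-0.044,0],[0,0,0.25]],[[-0.305,-0.044,0],[0,0,0.3]],[[-0.305,-0.044,0],[0,0,0.35]],[[-0.305,-0.044,0],[0,0,0.4]],[[-0.305,-0.044,0],[0,0,0.4]],[[-0.305,-0.044,0],[0,0,0.4]]]}}

```text
clock: 13.22
tcp_pos: [0.4249, 0.0498, 0.1356]
orientation: [-3.142, -0.004, 0.0]
contact_force: [-0.5, -0.4, 0.6]
grip_width: 0.04
gripper_force: 0.0
```

```bash
python3 - <<'E'
from h import *; import pickle
print(telemetry.get_obs()["joints"],telemetry.get_obs()["tcp_pos"])
f=grab_frame("wrist"); save(f,"w4.png"); pickle.dump(f,open("w4.pkl","wb"))
for y in (.049,.0015,.0975): print(proj(f,[.508,y,.048]))
print("exp tin",proj(f,[.4666,.05,.058]))
plan([.41,.05,.03],-1)
E
```

```text
[ 2.21246355e-04  2.67242857e-01 -2.97714786e-01  2.21667999e+00
  1.24522666e-01  6.72810220e-01 -1.95362496e+00] [0.42488892 0.04976211 0.13560975]
(np.float64(273.40841386336416), np.float64(86.8062821985014))
(np.float64(363.4837717274129), np.float64(87.07100788497084))
(np.float64(181.39232306880686), np.float64(86.53585282270495))
exp tin (np.float64(271.3222825485608), np.float64(168.09217179121006))
shift [-0.059 -0.001  0.422] turn [-0.     0.     0.006]
```

View pics/w4.png

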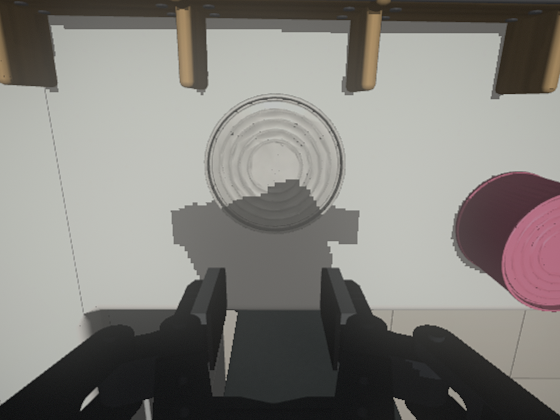

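The tin top is at (275,162), and the gap's divider fronts are at (190,88) and (371,90). The tin is nearly centred, about 2-3 mm to the left. I'll back off and descend behind it.

>>> {"name": "apply_moves", "arguments": {"rows": [[[-0.05,0.01,0],[0,0,0.006]],[[-0.05,0.01,0.1],[0,0,0.006]],[[-0.05,0.01,0.2],[0,0,0.006]],[[-0.05,0.01,0.3],[0,0,0.006]],[[-0.05,0.01,0.38],[0,0,0.006]],[[-0.05,0.01,0.42],[0,0,0.006]],[[-0.05,0.01,0.42],[0,0,0.006]],[[-0.05,0.01,0.42],[0,0,0.006]]]}}

```text
clock: 14.28
tcp_pos: [0.4128, 0.0471, 0.0312]
orientation: [-3.141, 0.034, -0.001]
contact_force: [-0.0, 0.7, 0.0]
grip_width: 0.04
gripper_force: 0.0
```

>>> {"name": "apply_moves", "arguments": {"rows": [[[0.03,0,0],[0,0,0]],[[0.06,0,0],[0,0,0]],[[0.08,0,0],[0,0,0]],[[0.1,0,0],[0,0,0]],[[0.12,0,0],[0,0,0]],[[0.14,0,0],[0,0,0]],[[0.16,0,0],[0,0,0]],[[0.18,0,0],[0,0,0]],[[0.19,0,0],[0,0,0]],[[0.19,0,0],[0,0,0]]]}}

```text
clock: 15.52
tcp_pos: [0.4604, 0.0461, 0.0306]
orientation: [-3.141, 0.034, -0.001]
contact_force: [-0.2, -0.1, 0.7]
grip_width: 0.0399
gripper_force: 0.0
```

```bash
python3 - <<'E'
from h import *; import pickle
f=grab_frame("wrist"); save(f,"w5.png"); pickle.dump(f,open("w5.pkl","wb"))
E
```

```text
(no output)
```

View pics/w5.png

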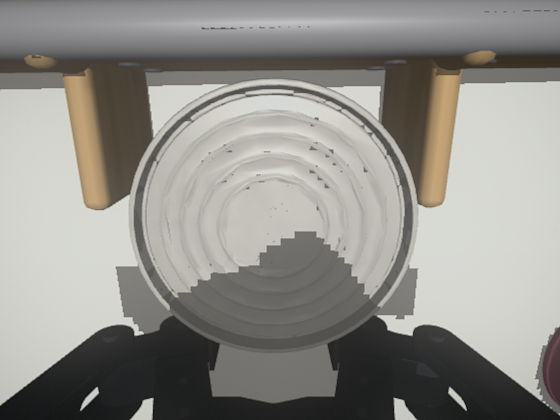

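The tin (centre ~272,215) is between the dividers, with a few mm left to the panel. I'll creep it home.

>>> {"name": "apply_moves", "arguments": {"rows": [[[0.008,0,0],[0,0,0]],[[0.016,0,0],[0,0,0]],[[0.024,0,0],[0,0,0]],[[0.03,0,0],[0,0,0]],[[0.03,0,0],[0,0,0]],[[0.03,0,0],[0,0,0]]]}}

```text
clock: 16.32
tcp_pos: [0.4659, 0.0458, 0.0302]
orientation: [3.141, -0.033, -0.005]
contact_force: [-5.7, 0.7, 2.4]
grip_width: 0.04
gripper_force: 0.0
```

>>> {"name": "apply_moves", "arguments": {"rows": [[[0.004,0,0],[0,0,0]],[[0.008,0,0],[0,0,0]],[[0.008,0,0],[0,0,0]],[[0.008,0,0],[0,0,0]]]}}

```text
clock: 16.82
tcp_pos: [0.4659, 0.0457, 0.0298]
orientation: [3.14, -0.032, -0.01]
contact_force: [-10.2, 1.0, 5.0]
grip_width: 0.0402
gripper_force: 0.0
```

Firmly home: the force rises with no further travel. I'll draw back and then up.

>>> {"name": "apply_moves", "arguments": {"rows": [[[-0.02,0,0],[0,0,0]],[[-0.06,0,-0.01],[0,0,0]],[[-0.12,0,-0.02],[0,0,0]],[[-0.18,0,-0.04],[0,0,0]],[[-0.18,0,-0.15],[0,0,0]],[[-0.18,0,-0.35],[0,0,0]],[[-0.18,0,-0.5],[0,0,0]],[[-0.18,0,-0.5],[0,0,0]],[[-0.18,0,-0.5],[0,0,0]]]}}

```text
clock: 17.95
tcp_pos: [0.4236, 0.0466, 0.1553]
orientation: [3.141, -0.034, -0.0]
contact_force: [0.2, 0.7, 0.1]
grip_width: 0.0403
gripper_force: 0.0
```

```bash
python3 - <<'E'
from h import *
f=grab_frame("wrist"); t=grab_frame("side")
c=np.hstack([f["frame"],t["frame"]]); c=cv2.resize(c,(800,300)); cv2.imwrite("pics/c6.png",c[:,:,::-1])
E
```

```text
(no output)
```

View pics/c6.png

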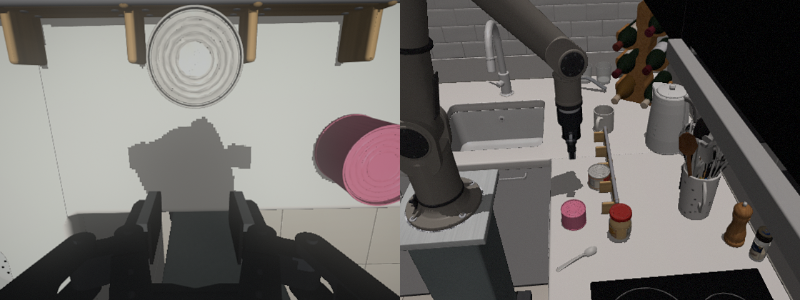

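The tin (wrist 195,57) stands upright in the third gap against the panel. The mug and jar have not moved, and the hand is clear.

```bash
python3 -c "
from h import *
print(job.hand_in())"
```

```text
the job is handed in; nothing more can be done
None
```

I counted the first three gaps by touch from the mug's end, pushed the food tin home upright in the third gap and drew the hand clear; the job was handed in at about 18 s, and the result is not known to me.

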